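Sort out the empty bottles

TASK

The three white screw-cap bottles on the cart look alike, but some are empty and some are full of steel pins: lift them to feel which is which. Stand every empty bottle upright inside the steel tray and leave every full one standing upright on the worktop where you found it. Do not tip any bottle over, and leave the other things on the cart where they are.

Things in the scene. Friction and masses are not known exactly. Their poses are not given: they have to be found in the camera images.
- bottle_1: one of three identical white round screw-cap bottles standing on the worktop: 48 mm across, 86 mm high, ribbed cap from 69 mm up, nearly as wide as the body (46 mm). Cap shut, contents cannot be seen. Full (of steel pins) it weighs about 450 g, empty about 45 g, each give or take 15 %. One or two of the three are empty, and it may be any of them. Origin: centre of its underside; z up along the bottle.
- bottle_2: one of three identical white round screw-cap bottles standing on the worktop: 48 mm across, 86 mm high, ribbed cap from 69 mm up, nearly as wide as the body (46 mm). Cap shut, contents cannot be seen. Full (of steel pins) it weighs about 450 g, empty about 45 g, each give or take 15 %. One or two of the three are empty, and it may be any of them. Origin: centre of its underside; z up along the bottle.
- bottle_3: one of three identical white round screw-cap bottles standing on the worktop: 48 mm across, 86 mm high, ribbed cap from 69 mm up, nearly as wide as the body (46 mm). Cap shut, contents cannot be seen. Full (of steel pins) it weighs about 450 g, empty about 45 g, each give or take 15 %. One or two of the three are empty, and it may be any of them. Origin: centre of its underside; z up along the bottle.
- tray: low open stainless-steel instrument tray, fixed on the worktop, right of the bottles. 130 mm along its x, 190 mm along its y, rim 18 mm high with a rolled bead (top at 21 mm); walls and floor 3 mm thick, so its inside is 124 x 184 mm, and a bottle inside stands 3 mm above the worktop. Origin: centre of its underside; z up.
- cup: bystander: small clear open measuring cup, 37 mm across, 38 mm high, loose on the worktop among the bottles. Origin: centre of its underside.
- tube: bystander: soft-looking ointment tube with a red cap lying on the worktop between the bottles and the tray, 164 mm along its y, 48 mm along its x, 31 mm high, loose. Origin: centre of its underside.
- mug: bystander: white dotted mug, 78 mm across and 114 mm with its handle (at its -y side), 93 mm high, loose, behind the bottles near the cleaner. Origin: centre of its underside.
- pen: bystander: white ballpoint pen lying behind the tray, 145 mm along its y, 11 mm thick, loose. Origin: centre of its underside.
- key: bystander: steel hex key lying flat at the left, near the sharps pot, 25 x 78 x 6 mm, loose. Origin: centre of its underside.
Not all that is in view belongs to the job. Leave any pink look-alike of the bottle_1 alone. Leave any red look-alike of the bottle_2 alone.

How it is judged (in metres and radians):
At the end, for the whole second after the job is handed in: Every empty bottle stands upright (within 6 degrees) and still on the floor of the tray, inside its walls; every full bottle stands upright and still on the worktop within 50 mm of where it stood at the start. (Full or empty is told by its weight on what it stands on: over or under 2 N.) (((contact force between bottle_1 and anything else below 2 N and x of bottle_1 in the frame of tray between -0.05 and 0.05 m and y of bottle_1 in the frame of tray between -0.08 and 0.08 m and z of bottle_1 in the frame of tray below 0.008 m and angle between bottle_1's own z axis and vertical below 0.1 rad and linear speed of bottle_1 below 0.02 m/s) or (contact force between bottle_1 and anything else above 2 N and distance of bottle_1 from where it was at the start of the episode below 0.05 m and angle between bottle_1's own z axis and vertical below 0.1 rad and linear speed of bottle_1 below 0.02 m/s)) and ((contact force between bottle_2 and anything else below 2 N and x of bottle_2 in the frame of tray between -0.05 and 0.05 m and y of bottle_2 in the frame of tray between -0.08 and 0.08 m and z of bottle_2 in the frame of tray below 0.008 m and angle between bottle_2's own z axis and vertical below 0.1 rad and linear speed of bottle_2 below 0.02 m/s) or (contact force between bottle_2 and anything else above 2 N and distance of bottle_2 from where it was at the start of the episode below 0.05 m and angle between bottle_2's own z axis and vertical below 0.1 rad and linear speed of bottle_2 below 0.02 m/s)) and ((contact force between bottle_3 and anything else below 2 N and x of bottle_3 in the frame of tray between -0.05 and 0.05 m and y of bottle_3 in the frame of tray between -0.08 and 0.08 m and z of bottle_3 in the frame of tray below 0.008 m and angle between bottle_3's own z axis and vertical below 0.1 rad and linear speed of bottle_3 below 0.02 m/s) or (contact force between bottle_3 and anything else above 2 N and distance of bottle_3 from where it was at the start of the episode below 0.05 m and angle between bottle_3's own z axis and vertical below 0.1 rad and linear speed of bottle_3 below 0.02 m/s))); the robot touches nothing.
It fails at once if a bottle is tipped over (leans more than 40 degrees) (angle between any of bottle_1, bottle_2, bottle_3's own z axis and vertical above 0.7 rad).
It fails at once if the cup, tube, mug, pen or hex key is moved more than 40 mm (distance of any of cup, tube, mug, pen, key from where it was at the start of the episode above 0.04 m).
It also fails if it takes over 72 s, if anything falls off the work surface, if the arm or the gripper's body presses on something with over 40 N, if the wrist force passes 120 N, or if a joint passes its speed limit or range.

ROBOT

A 6-joint arm with a two-finger parallel gripper is mounted at the origin on a cart in front of the work surface, level with it; the furniture and walls round the work are solid. World frame = base frame: x ahead of the robot, y to its left, z up, the work surface at z = 0. Lengths are in mm, angles in rad, forces in N, time in s.
With the tool pointing down it reaches from about 400 to 925 mm from the base axis. Payload 12.5 kg.
Tool frame: the origin (TCP) lies midway between the tips of the shut fingers; the grasp point (between the pads) lies 19 mm behind it; z points along the fingers, y is the line along which they close (so a half turn about z gives the same grasp; the last joint's range is limited). The gripper opens to 95 mm and grips with 3 to 60 N. Pads are 20 mm wide; open, the fingers measure 119 mm over their backs; the gripper's body (75 mm by 180 mm) begins 59 mm behind the grasp point.
Start: joints at [1.034, 0.491, 1.559, -0, 1.092, -0.106], TCP at [260.985, 567.92, 214.661] pointing down, gripper open.
Joint ranges: [-3.1, 3.1], [-0.84, 2.19], [0.05, 2.79], [-1.13, 4.28], [0.06, 2.93], [-2.69, 2.69]. Speed limits (rad/s): [2.22, 2.22, 2.79, 3.14, 3.14, 3.14].

INTERFACE

Orientations are given as [roll, pitch, yaw] about the fixed x, y, z axes, in that order (R = Rz(yaw) Ry(pitch) Rx(roll)).
In Python, from cell import state, viewer, env, models gives the robot as it stands. The module is installed in compiled form; this text tells all that it offers.
- The arm moves only by the tool arm_command, never from a script. Its argument "rows" is a list of rows, each a list of 2 entries, a list of its own where there are three numbers: the shift along the tool's x, y, z normalised to -1 to 1, where 1 is 0.25 m, then the turn about the tool's z normalised to -1 to 1, where 1 is pi rad. A call has exactly 5 rows; each row shifts and turns the commanded pose from where the row before left it, along the tool's axes as they then stand; what a row does not reach is not made up. A row lasts 1/10 s, in which the tool goes at most 50 mm and 8.59 degrees, less where a joint would pass 70% of its speed; a pose out of reach is approached as far as the arm can. A call with a number of a shift or a turn outside -1 to 1 is refused whole. A call with a gripper value outside its range is refused whole. "claw" is the opening, from 0 (shut) to 1 (fully open), set as the call begins (left out, the last holds). The fingers move at their own pace and stop on an object; the grip force is fixed at half the most. Time passes only in rows, so rows that do not move let the fingers close, or fill a call up. It gives the time, the measured TCP pose, the force, the opening and the grip force at its end, in the units of the state.
- state(): the state, without advancing time (a new reading comes with each control period).
- viewer.read_camera(name): name is "scene" or "top" or "wrist"; returns (picture, depth): 420x560x3 uint8, red, green, blue; 420x560 float32, mm along the optical axis (not along the pixel's ray), 0 where there is no reading.
- viewer.get_calibration(name): a dict with "camera_matrix" (3x3 intrinsics, pixels), "world_to_cam" (4x4, takes a point from world to camera coordinates). Camera axes: x right, y up, looking along -z (the intrinsics and any distortion apply to the point x, -y, -z); pixel columns grow to the right and rows downward; lengths in mm; the calibration is good to about 2 mm. The wrist camera is an equidistant fisheye: a pixel r from the principal point sees the ray r / f radians off the axis. A picture is of the moment at which its call begins: read the wrist's pose just before it. get_calibration takes no time and is no camera call; for the wrist camera it gives the pose at the moment of the call.
- env.job_done(): hands the job in; it is judged then, once.
Trained networks look in the newest picture that a camera, given by its name, has taken for a name from the list of things; names that differ only in an ending like _2 or _b are one class to them, and where a whole thing is asked for, a point or a joint stands for the part that bears it (a point fixed in the world has none). Each returns a list of dicts, best first, with "confidence" (0 to 1); they miss things now and then, are a little off and sometimes report something else, mostly with a low value. They report only what shows in the picture. A call takes as long as a camera call. They do not tell look-alikes from the thing itself.
- models.search_frame(camera, label): "position" ([x, y, z] in mm, in world coordinates, good to about 4 mm: the middle of the surface that is visible of it).
- models.mark_of(camera, label): "position" ([x, y, z] in mm, in world coordinates, good to about 4 mm: a listed point, or the origin of a listed thing).
The state is a dict: "t": time; "joints": joint angles; "qvel": joint speeds; "tau": joint torques, N m; "eef_pos": TCP position; "tcp_rot": TCP orientation; "ft_force": force on the tool from outside, world axes, zero at the start; "moment": the same for the moment, N m; "opening": opening from 0.0 (shut) to 1.0 (fully open); "grip_force": force on a finger pad.
Only numpy, scipy, OpenCV 4.12 (cv2) and the standard library are available. Lean on these libraries where they do the work, as an engineer would, in place of code of your own. Each camera call takes 0.05 s, during which the arm holds its last target. There are 200 camera calls.

## Working session

There is one attempt and no reset: what is moved stays moved. The work goes in short steps, Python scripts to look and compute and a tool call to move; the robot and the scene stay as the last step left them, time stands still between calls to the robot, and variables do not carry over. Pictures are saved under pics/ and viewed, at most 10 in all, crops included, and the job is handed in when it is done.

Besides the shell and the picture viewer there is one more tool, called in YAML: its name, and indented under it one key for each argument. arm_command: Moves the arm, as the interface text tells. Scaled input: -1 to 1 covers 0.25 m each way for a shift and pi rad each way for a turn. Its arguments: {"type":"object","properties":{"rows":{"type":"array","items":{"type":"array"}},"claw":{"type":"number"}},"required":["rows"]}

```bash
mkdir -p pics
python3 - <<'E'
from cell import state, viewer, env, models
import cv2,numpy as np
s=state();print(s)
for c in("top","scene"):
    p,d=viewer.read_camera(c);cv2.imwrite(f"pics/{c}0.png",p[:,:,::-1]);np.save(f"{c}.npy",d)
    for l in("bottle_1","tray","cup"):
        print(c,l,[(np.round(r["position"]),round(r["confidence"],2)) for r in models.mark_of(c,l)])
E
```

```text
{'t': 0.0, 'joints': array([ 1.03442031e+00,  4.91588268e-01,  1.55941891e+00, -5.47201716e-06,
        1.09168990e+00, -1.05577891e-01]), 'qvel': array([-0.00100552,  0.00141554, -0.00077725, -0.00106582,  0.00098423,
       -0.00064808]), 'tau': array([ 4.03604326e-05, -6.12642646e+01, -2.58180159e+01,  6.92252791e-02,
        4.82313917e-02, -9.20005618e-05]), 'eef_pos': array([260.84956567, 567.71501417, 214.05442458]), 'tcp_rot': array([-3.14049387e+00, -1.11560373e-04,  2.71079699e+00]), 'ft_force': array([ 0.25035647, -0.62178045, -1.05021827]), 'moment': array([ 0.01581236,  0.00092272, -0.02517712]), 'grip_force': 0.0, 'opening': 1.0025862807198411}
top bottle_1 [(array([484.,  70.,   5.]), 0.65), (array([694.,  20.,  -0.]), 0.59), (array([560., -90.,   1.]), 0.59), (array([449., 270.,  -3.]), 0.58)]
top tray [(array([ 478., -263.,   -0.]), 0.76)]
top cup [(array([451., 269.,   0.]), 0.67)]
scene bottle_1 [(array([450., 266.,  -2.]), 0.73), (array([602.,  68.,  -1.]), 0.67), (array([697.,  23.,   2.]), 0.64), (array([557., -90.,   2.]), 0.64)]
scene tray [(array([ 479., -262.,   -3.]), 0.82)]
scene cup [(array([450., 270.,  -4.]), 0.45), (array([473., -58.,  -2.]), 0.35)]
```

View pics/top0.png

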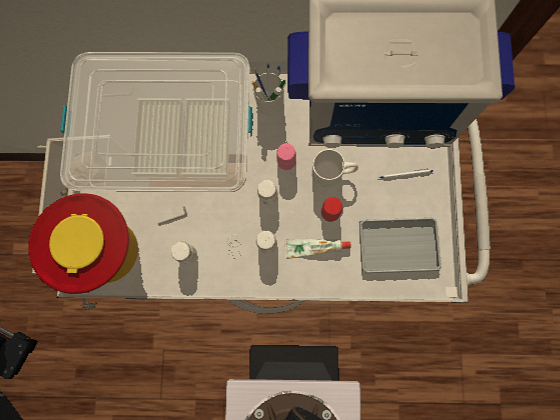

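View pics/scene0.png

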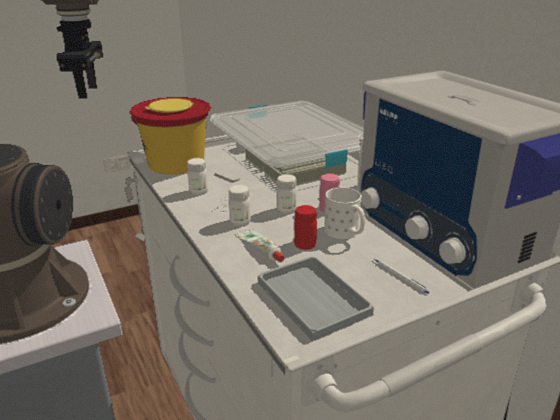

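Run:
```python
from cell import viewer
for c in("top","scene"):print(viewer.get_calibration(c))
```

```text
{'camera_matrix': array([[490.02113661,   0.        , 285.86143873],
       [  0.        , 490.02113661, 208.47474135],
       [  0.        ,   0.        ,   1.        ]]), 'world_to_cam': array([[ 1.05102478e-02, -9.99767331e-01, -1.88366428e-02,
         1.66466741e+01],
       [ 9.80760350e-01,  6.63449541e-03,  1.95102842e-01,
        -5.58305563e+02],
       [-1.94932475e-01, -2.05248116e-02,  9.80601888e-01,
        -1.14269490e+03],
       [ 0.00000000e+00,  0.00000000e+00,  0.00000000e+00,
         1.00000000e+00]])}
{'camera_matrix': array([[516.87210699,   0.        , 282.89918536],
       [  0.        , 516.87210699, 211.24109003],
       [  0.        ,   0.        ,   1.        ]]), 'world_to_cam': array([[ 8.78911816e-01, -4.76984207e-01,  2.94303631e-04,
        -4.92400943e+02],
       [ 2.24739287e-01,  4.14658444e-01,  8.81788312e-01,
        -1.58248539e+02],
       [-4.20721134e-01, -7.74948025e-01,  4.71645296e-01,
        -9.57576489e+02],
       [ 0.00000000e+00,  0.00000000e+00,  0.00000000e+00,
         1.00000000e+00]])}
```

The top view shows the white candidates at (181,251), (266,240) and (267,188). The look-alikes are pink at (286,155) and red at (332,208), with the clear cup at about (234,247), the tube at (317,246), the mug at (328,165) and the tray at (399,247). I choose the three white ones. Next I measure them and check them in a close crop.

```bash
cat > h.py <<'E'
import numpy as np
from cell import viewer
def cloud(c,d):
    K=viewer.get_calibration(c);M=np.linalg.inv(K["world_to_cam"]);k=K["camera_matrix"]
    v,u=np.indices(d.shape);x=(u-k[0,2])/k[0,0]*d;y=-(v-k[1,2])/k[1,1]*d
    P=np.stack([x,y,-d,np.ones_like(d)],-1)@M.T
    return P[...,:3]
E
python3 - <<'E'
import numpy as np,cv2
from h import cloud
P=cloud("top",np.load("top.npy"))
for n,(u,v),z0,z1,r in[("A",(181,251),80,95,14),("B",(266,240),80,95,14),("C",(267,188),80,95,14),("pink",(286,155),70,120,16),("red",(332,208),70,120,16),("mug",(331,165),85,105,28),("cup",(234,245),25,50,20),("tube",(317,246),10,60,38),("tray",(399,247),14,30,50)]:
    Q=P[v-r:v+r,u-r:u+r].reshape(-1,3);Q=Q[(Q[:,2]>z0)&(Q[:,2]<z1)]
    if len(Q):print(n,len(Q),"min",Q.min(0).round(),"max",Q.max(0).round(),"mid",((np.percentile(Q,2,axis=0)+np.percentile(Q,98,axis=0))/2).round())
im=cv2.imread("pics/top0.png")[130:290,150:350];cv2.imwrite("pics/crop.png",cv2.resize(im,None,fx=3.5,fy=3.5,interpolation=2))
E
```

```text
A 283 min [427. 248.  80.] max [470. 291.  92.] mid [449. 269.  86.]
B 282 min [455.  48.  80.] max [500.  91.  92.] mid [477.  70.  86.]
C 269 min [580.  47.  80.] max [623.  91.  93.] mid [601.  70.  86.]
pink 288 min [671.   2.  70.] max [716.  47.  93.] mid [692.  23.  81.]
red 303 min [ 536. -112.   70.] max [582. -66.  94.] mid [558. -89.  81.]
mug 288 min [ 621. -143.   85.] max [731. -41. 100.] mid [676. -90.  91.]
cup 3 min [486. 140.  25.] max [499. 170.  28.] mid [492. 155.  27.]
tube 643 min [ 449. -135.   10.] max [566.  21.  60.] mid [502. -76.  32.]
tray 576 min [ 408. -358.   14.] max [ 544. -134.   28.] mid [ 476. -259.   20.]
```

View pics/crop.png

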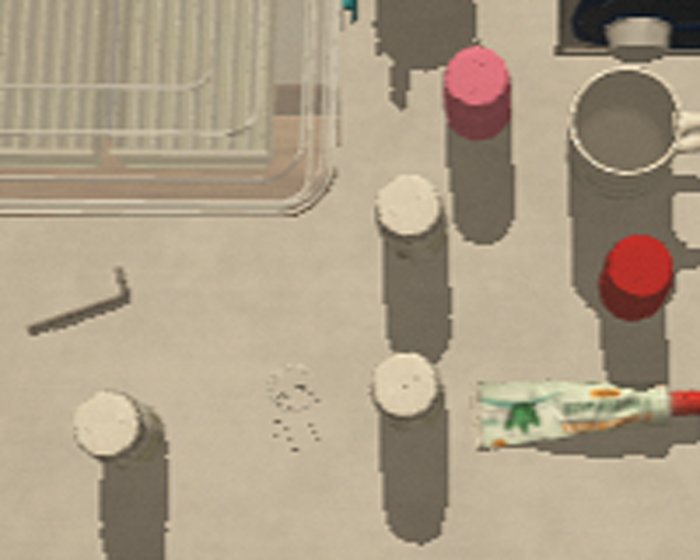

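The crop confirms three white ribbed-cap bottles; at crop pixels they are A (108,425), B (405,385) and C (408,205). The pink and red ones are look-alikes. I check obstacle heights before moving.

Run:
```python
import numpy as np
from h import cloud
P=cloud("top",np.load("top.npy"))
for n,(v0,v1,u0,u1),z in[("pot",(195,292,28,132),60),("box",(50,192,60,252),30),("oven",(0,145,290,512),60)]:
    Q=P[v0:v1,u0:u1].reshape(-1,3);Q=Q[Q[:,2]>z];print(n,np.percentile(Q,[1,50,99],axis=0).round())
Q=P[120:190,235:253].reshape(-1,3);Q=Q[Q[:,2]>30];print(Q.min(0),Q.max(0))
```

```text
pot [[353. 368.  81.]
 [452. 469. 170.]
 [558. 578. 183.]]
box [[591. 117.  41.]
 [761. 337. 108.]
 [987. 563. 116.]]
oven [[ 719. -478.   78.]
 [ 805. -213.  311.]
 [ 987.    7.  323.]]
[324.64065244  -3.10672102  69.10972408] [ 773.97680213  146.57225492 1229.76934799]
```

arm_command:
  rows:
    - [[-0.118,-0.077,-0.12],0]
    - [[-0.118,-0.077,0],0]
    - [[-0.118,-0.077,0],0]
    - [[-0.118,-0.077,0],0]
    - [[-0.118,-0.077,0],0]
  claw: 1

```text
t: 0.9
eef_pos: [355.3, 417.7, 244.8]
tcp_rot: [3.141, 0.0, 2.711]
ft_force: [0.4, 1.1, -0.5]
opening: 1.002
grip_force: 0.0
```

arm_command:
  rows:
    - [[-0.118,-0.077,0],0]
    - [[-0.118,-0.077,0],0]
    - [[-0.118,-0.077,0],0]
    - [[-0.118,-0.077,0],0]
    - [[-0.118,-0.077,0],0]

```text
t: 1.4
eef_pos: [449.3, 268.5, 244.8]
tcp_rot: [3.141, 0.0, 2.711]
ft_force: [-0.3, 0.4, 0.2]
opening: 0.999
grip_force: 0.0
```

arm_command:
  rows:
    - [[0,0,0],0.0454]
    - [[0,0,0],0.0454]
    - [[0,0,0],0.0454]
    - [[0,0,0],0.0454]
    - [[0,0,0],0.0454]

```text
t: 1.9
eef_pos: [448.6, 269.7, 244.7]
tcp_rot: [3.141, -0.0, 1.992]
ft_force: [0.4, 0.4, -0.9]
opening: 0.997
grip_force: 0.0
```

arm_command:
  rows:
    - [[0,0,0],0.0454]
    - [[0,0,0],0.0454]
    - [[0,0,0],0.0454]
    - [[0,0,0],0]
    - [[0,0,0],0]

```text
t: 2.4
eef_pos: [448.6, 269.8, 244.7]
tcp_rot: [3.142, -0.0, 1.574]
ft_force: [0.5, -0.6, 0.0]
opening: 1.0
grip_force: 0.0
```

arm_command:
  rows:
    - [[0,0,0.18],0]
    - [[0,0,0.18],0]
    - [[0,0,0.18],0]
    - [[0,0,0.18],0]
    - [[0,0,0.135],0]

```text
t: 2.9
eef_pos: [448.0, 269.5, 28.6]
tcp_rot: [-3.14, 0.0, 1.574]
ft_force: [1.6, 1.2, -0.2]
opening: 0.996
grip_force: 0.0
```

arm_command:
  rows:
    - [[0,0,0],0]
    - [[0,0,0],0]
    - [[0,0,0],0]
    - [[0,0,0],0]
    - [[0,0,0],0]
  claw: 0

```text
t: 3.4
eef_pos: [449.2, 270.1, 32.3]
tcp_rot: [3.139, -0.001, 1.57]
ft_force: [0.1, -0.4, 0.6]
opening: 0.636
grip_force: 0.0
```

arm_command:
  rows:
    - [[0,0,0],0]
    - [[0,0,0],0]
    - [[0,0,0],0]
    - [[0,0,0],0]
    - [[0,0,0],0]

```text
t: 3.9
eef_pos: [448.9, 269.9, 31.3]
tcp_rot: [3.141, -0.0, 1.57]
ft_force: [0.1, -0.3, 6.4]
opening: 0.482
grip_force: 30.0
```

arm_command:
  rows:
    - [[0,0,-0.02],0]
    - [[0,0,-0.03],0]
    - [[0,0,-0.03],0]
    - [[0,0,0],0]
    - [[0,0,0],0]

```text
t: 4.4
eef_pos: [448.7, 269.9, 51.2]
tcp_rot: [3.141, -0.0, 1.57]
ft_force: [-0.4, -0.6, 0.0]
opening: 0.485
grip_force: 30.0
```

arm_command:
  rows:
    - [[0,0,0],0]
    - [[0,0,0],0]
    - [[0,0,0],0]
    - [[0,0,0],0]
    - [[0,0,0],0]

```text
t: 4.9
eef_pos: [448.6, 269.8, 50.8]
tcp_rot: [-3.141, -0.0, 1.57]
ft_force: [-0.9, -0.3, -0.3]
opening: 0.486
grip_force: 30.0
```

arm_command:
  rows:
    - [[0,0,-0.134],0]
    - [[0,0,-0.134],0]
    - [[0,0,-0.134],0]
    - [[-0.1,0.0077,0],0]
    - [[-0.1634,0.0077,0],0]

```text
t: 5.4
eef_pos: [452.8, 204.6, 152.4]
tcp_rot: [3.139, -0.001, 1.573]
ft_force: [0.1, -0.9, -1.0]
opening: 0.478
grip_force: 30.0
```

arm_command:
  rows:
    - [[-0.1634,0.0077,0],0]
    - [[-0.1634,0.0077,0],0]
    - [[-0.1634,0.0077,0],0]
    - [[-0.1634,0.0077,0],0]
    - [[-0.1634,0.0077,0],0]

```text
t: 5.9
eef_pos: [461.6, -1.9, 151.5]
tcp_rot: [3.141, -0.0, 1.57]
ft_force: [0.5, -0.5, -0.1]
opening: 0.482
grip_force: 30.0
```

arm_command:
  rows:
    - [[-0.1634,0.0077,0],0]
    - [[-0.1634,0.0077,0],0]
    - [[-0.1634,0.0077,0],0]
    - [[-0.1634,0.0077,0],0]
    - [[-0.1634,0.0077,0],0]

```text
t: 6.4
eef_pos: [471.0, -206.3, 151.4]
tcp_rot: [3.141, -0.0, 1.57]
ft_force: [-0.1, 0.4, -0.3]
opening: 0.489
grip_force: 30.0
```

arm_command:
  rows:
    - [[-0.1634,0.0077,0],0]
    - [[-0.1634,0.0077,0],0]
    - [[-0.06,0,0],0]
    - [[0,0,0],0]
    - [[0,0,0],0]

```text
t: 6.9
eef_pos: [474.7, -300.3, 151.1]
tcp_rot: [-3.141, -0.001, 1.569]
ft_force: [-0.4, 0.9, 0.1]
opening: 0.479
grip_force: 30.0
```

Run:
```python
from cell import state, viewer, models
import cv2,numpy as np
from h import cloud
print(np.mean([ (viewer.read_camera("scene"),state()["ft_force"])[1] for _ in range(4)],0).round(2),state()["opening"])
p,d=viewer.read_camera("top");P=cloud("top",d)
cv2.imwrite("pics/top1.png",p[:,:,::-1])
Q=P.reshape(-1,3)
m=(Q[:,2]>15)&(Q[:,2]<26)&(Q[:,1]<-150)&(Q[:,1]>-380)&(Q[:,0]<600);print(np.percentile(Q[m],[1,99],axis=0).round())
p,d=viewer.read_camera("wrist");cv2.imwrite("pics/wrist1.png",p[:,:,::-1])
print([(np.round(r["position"]),round(r["confidence"],2)) for r in models.mark_of("top","tray")])
```

```text
[-0.32  0.58 -0.71] 0.4850888916200199
[[ 408. -314.   15.]
 [ 543. -163.   25.]]
[(array([ 476., -260.,    0.]), 0.6)]
```

View pics/wrist1.png

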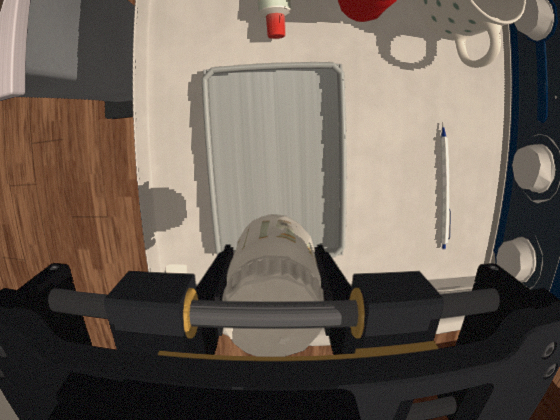

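The wrist view shows bottle A held upright at (272,285) over the near end of the tray, whose rim runs from about x=205 to 345. I lower it and release.

arm_command:
  rows:
    - [[0,0,0.14],0]
    - [[0,0,0.14],0]
    - [[0,0,0.12],0]
    - [[0,0,0.05],0]
    - [[0,0,0.015],0]

```text
t: 7.75
eef_pos: [474.8, -300.8, 34.2]
tcp_rot: [-3.14, -0.001, 1.57]
ft_force: [-2.2, 2.2, 8.9]
opening: 0.481
grip_force: 30.0
```

arm_command:
  rows:
    - [[0,0,0],0]
    - [[0,0,0],0]
    - [[0,0,0],0]
    - [[0,0,0],0]
    - [[0,0,0],0]

```text
t: 8.25
eef_pos: [475.2, -301.4, 35.6]
tcp_rot: [3.141, 0.0, 1.57]
ft_force: [-0.7, 0.7, -0.1]
opening: 0.48
grip_force: 30.0
```

arm_command:
  rows:
    - [[0,0,0],0]
    - [[0,0,0],0]
    - [[0,0,0],0]
    - [[0,0,0],0]
    - [[0,0,0],0]
  claw: 0.9

```text
t: 8.75
eef_pos: [475.0, -301.2, 35.1]
tcp_rot: [-3.142, -0.0, 1.57]
ft_force: [-1.4, 0.6, 0.0]
opening: 0.839
grip_force: 0.0
```

arm_command:
  rows:
    - [[0,0,0],0]
    - [[0,0,0],0]
    - [[0,0,0],0]
    - [[0,0,0],0]
    - [[0,0,0],0]

```text
t: 9.25
eef_pos: [475.0, -301.3, 35.1]
tcp_rot: [3.142, -0.0, 1.57]
ft_force: [0.0, 0.3, -0.2]
opening: 0.9
grip_force: 0.0
```

arm_command:
  rows:
    - [[0,0,-0.08],0]
    - [[0,0,-0.14],0]
    - [[0,0,-0.14],0]
    - [[0,0,-0.14],0]
    - [[0.1,0.008,0],0]
  claw: 1

```text
t: 9.75
eef_pos: [478.5, -278.8, 164.3]
tcp_rot: [3.135, 0.005, 1.568]
ft_force: [0.5, 0.1, -1.0]
opening: 0.999
grip_force: 0.0
```

arm_command:
  rows:
    - [[0.16,0,0],0]
    - [[0.16,0,0],0]
    - [[0.16,0,0],0]
    - [[0.16,0,0],0]
    - [[0.16,0,0],0]

```text
t: 10.25
eef_pos: [477.0, -74.7, 160.2]
tcp_rot: [3.141, -0.0, 1.569]
ft_force: [1.2, -1.0, 0.4]
opening: 0.998
grip_force: 0.0
```

arm_command:
  rows:
    - [[0.16,0,0],0]
    - [[0.16,0,0],0]
    - [[0.16,0,0],0]
    - [[0.105,0,0],0]
    - [[0,0,0],0]

```text
t: 10.75
eef_pos: [477.1, 72.5, 160.2]
tcp_rot: [3.141, -0.0, 1.573]
ft_force: [-0.6, -0.6, 0.2]
opening: 1.004
grip_force: 0.0
```

arm_command:
  rows:
    - [[0,0,0.12],0]
    - [[0,0,0.14],0]
    - [[0,0,0.14],0]
    - [[0,0,0.08],0]
    - [[0,0,0.036],0]

```text
t: 11.25
eef_pos: [476.8, 69.3, 29.5]
tcp_rot: [-3.139, 0.0, 1.569]
ft_force: [-0.1, -0.2, 0.2]
opening: 1.0
grip_force: 0.0
```

arm_command:
  rows:
    - [[0,0,0],0]
    - [[0,0,0],0]
    - [[0,0,0],0]
    - [[0,0,0],0]
    - [[0,0,0],0]
  claw: 0

```text
t: 11.75
eef_pos: [477.7, 70.0, 31.8]
tcp_rot: [3.14, -0.0, 1.57]
ft_force: [0.5, 0.5, 0.0]
opening: 0.635
grip_force: 0.0
```

arm_command:
  rows:
    - [[0,0,0],0]
    - [[0,0,0],0]
    - [[0,0,0],0]
    - [[0,0,0],0]
    - [[0,0,0],0]

```text
t: 12.25
eef_pos: [477.9, 70.0, 31.3]
tcp_rot: [3.14, -0.0, 1.57]
ft_force: [2.2, -0.1, 4.1]
opening: 0.482
grip_force: 30.0
```

arm_command:
  rows:
    - [[0,0,-0.02],0]
    - [[0,0,-0.03],0]
    - [[0,0,-0.03],0]
    - [[0,0,0],0]
    - [[0,0,0],0]

```text
t: 12.75
eef_pos: [477.3, 70.0, 51.4]
tcp_rot: [3.141, -0.0, 1.57]
ft_force: [-0.3, -0.1, -3.5]
opening: 0.486
grip_force: 30.0
```

arm_command:
  rows:
    - [[0,0,0],0]
    - [[0,0,0],0]
    - [[0,0,0],0]
    - [[0,0,0],0]
    - [[0,0,0],0]

```text
t: 13.25
eef_pos: [477.4, 70.0, 51.0]
tcp_rot: [-3.141, -0.0, 1.57]
ft_force: [0.3, -0.3, -4.0]
opening: 0.486
grip_force: 30.0
```

B weighs about 4 N more, so it is full. I set it back down and go to C, gripping slightly higher to keep the gripper body above the clear box.

arm_command:
  rows:
    - [[0,0,0.025],0]
    - [[0,0,0.03],0]
    - [[0,0,0.015],0]
    - [[0,0,0.008],0]
    - [[0,0,0],0]

```text
t: 13.75
eef_pos: [477.4, 70.0, 31.4]
tcp_rot: [-3.141, -0.0, 1.57]
ft_force: [1.0, -0.4, -4.1]
opening: 0.483
grip_force: 30.0
```

arm_command:
  rows:
    - [[0,0,0],0]
    - [[0,0,0],0]
    - [[0,0,0],0]
    - [[0,0,0],0]
    - [[0,0,0],0]
  claw: 1

```text
t: 14.25
eef_pos: [477.5, 70.0, 31.8]
tcp_rot: [3.141, -0.0, 1.57]
ft_force: [-0.2, -0.2, -0.1]
opening: 0.848
grip_force: 0.0
```

arm_command:
  rows:
    - [[0,0,0],0]
    - [[0,0,0],0]
    - [[0,0,0],0]
    - [[0,0,0],0]
    - [[0,0,0],0]

```text
t: 14.75
eef_pos: [477.4, 70.0, 31.6]
tcp_rot: [3.142, -0.0, 1.57]
ft_force: [-0.7, 0.3, 0.4]
opening: 1.003
grip_force: 0.0
```

arm_command:
  rows:
    - [[0,0,-0.08],0]
    - [[0,0,-0.14],0]
    - [[0,0,-0.15],0]
    - [[0,0,-0.15],0]
    - [[0,0.1,0],0]

```text
t: 15.25
eef_pos: [502.5, 70.2, 166.3]
tcp_rot: [3.136, -0.0, 1.57]
ft_force: [0.6, 0.6, -1.0]
opening: 0.997
grip_force: 0.0
```

arm_command:
  rows:
    - [[0,0.14,0],0]
    - [[0,0.14,0],0]
    - [[0,0.114,0],0]
    - [[0,0,0],0]
    - [[0,0,0],0]

```text
t: 15.75
eef_pos: [600.5, 69.8, 161.0]
tcp_rot: [-3.14, -0.0, 1.57]
ft_force: [-0.2, 0.6, -0.2]
opening: 1.0
grip_force: 0.0
```

arm_command:
  rows:
    - [[0,0,0.12],0]
    - [[0,0,0.14],0]
    - [[0,0,0.12],0]
    - [[0,0,0.07],0]
    - [[0,0,0.03],0]

```text
t: 16.25
eef_pos: [599.2, 69.9, 40.2]
tcp_rot: [-3.139, -0.0, 1.57]
ft_force: [-0.3, 0.4, 0.4]
opening: 1.002
grip_force: 0.0
```

arm_command:
  rows:
    - [[0,0,0],0]
    - [[0,0,0],0]
    - [[0,0,0],0]
    - [[0,0,0],0]
    - [[0,0,0],0]
  claw: 0

```text
t: 16.75
eef_pos: [601.1, 69.9, 42.3]
tcp_rot: [3.141, -0.0, 1.57]
ft_force: [-0.6, -0.1, 0.8]
opening: 0.636
grip_force: 0.0
```

arm_command:
  rows:
    - [[0,0,0],0]
    - [[0,0,0],0]
    - [[0,0,0],0]
    - [[0,0,0],0]
    - [[0,0,0],0]

```text
t: 17.25
eef_pos: [600.9, 69.9, 41.7]
tcp_rot: [3.141, -0.0, 1.57]
ft_force: [-0.4, 0.5, 1.8]
opening: 0.483
grip_force: 30.0
```

arm_command:
  rows:
    - [[0,0,-0.02],0]
    - [[0,0,-0.03],0]
    - [[0,0,-0.03],0]
    - [[0,0,0],0]
    - [[0,0,0],0]

```text
t: 17.75
eef_pos: [601.0, 69.9, 62.0]
tcp_rot: [3.141, -0.0, 1.57]
ft_force: [0.2, 0.3, -0.1]
opening: 0.485
grip_force: 30.0
```

arm_command:
  rows:
    - [[0,0,0],0]
    - [[0,0,0],0]
    - [[0,0,0],0]
    - [[0,0,0],0]
    - [[0,0,0],0]

```text
t: 18.25
eef_pos: [600.9, 69.9, 61.5]
tcp_rot: [-3.141, -0.0, 1.57]
ft_force: [-0.3, -0.9, -0.7]
opening: 0.484
grip_force: 30.0
```

C is empty as well (−0.7 N), so it goes to the tray.

arm_command:
  rows:
    - [[0,0,-0.1],0]
    - [[0,0,-0.15],0]
    - [[0,0,-0.15],0]
    - [[-0.08,-0.034,0],0]
    - [[-0.13,-0.056,0],0]

```text
t: 18.75
eef_pos: [578.8, 17.9, 162.8]
tcp_rot: [3.139, -0.0, 1.572]
ft_force: [0.9, -1.0, -1.1]
opening: 0.483
grip_force: 30.0
```

arm_command:
  rows:
    - [[-0.13,-0.056,0],0]
    - [[-0.13,-0.056,0],0]
    - [[-0.13,-0.056,0],0]
    - [[-0.13,-0.056,0],0]
    - [[-0.13,-0.056,0],0]

```text
t: 19.25
eef_pos: [507.5, -146.2, 161.7]
tcp_rot: [3.141, -0.0, 1.57]
ft_force: [0.2, -0.0, -0.6]
opening: 0.48
grip_force: 30.0
```

arm_command:
  rows:
    - [[-0.13,-0.056,0],0]
    - [[-0.13,-0.056,0],0]
    - [[-0.04,-0.022,0],0]
    - [[0,0,0],0]
    - [[0,0,0],0]

```text
t: 19.75
eef_pos: [474.8, -219.4, 161.6]
tcp_rot: [3.142, -0.0, 1.57]
ft_force: [0.7, -0.2, 0.3]
opening: 0.478
grip_force: 30.0
```

arm_command:
  rows:
    - [[0,0,0.14],0]
    - [[0,0,0.14],0]
    - [[0,0,0.12],0]
    - [[0,0,0.05],0]
    - [[0,0,0.015],0]

```text
t: 20.25
eef_pos: [474.7, -218.9, 44.5]
tcp_rot: [-3.14, -0.001, 1.571]
ft_force: [0.8, 1.7, 7.6]
opening: 0.48
grip_force: 30.0
```

arm_command:
  rows:
    - [[0,0,0],0]
    - [[0,0,0],0]
    - [[0,0,0],0]
    - [[0,0,0],0]
    - [[0,0,0],0]

```text
t: 20.75
eef_pos: [474.7, -220.1, 45.8]
tcp_rot: [3.141, 0.0, 1.57]
ft_force: [0.5, 0.6, 0.4]
opening: 0.479
grip_force: 30.0
```

arm_command:
  rows:
    - [[0,0,0],0]
    - [[0,0,0],0]
    - [[0,0,0],0]
    - [[0,0,0],0]
    - [[0,0,0],0]
  claw: 0.9

```text
t: 21.25
eef_pos: [474.6, -220.0, 45.3]
tcp_rot: [-3.142, -0.0, 1.57]
ft_force: [-0.6, -0.1, -0.7]
opening: 0.847
grip_force: 0.0
```

arm_command:
  rows:
    - [[0,0,0],0]
    - [[0,0,0],0]
    - [[0,0,0],0]
    - [[0,0,0],0]
    - [[0,0,0],0]

```text
t: 21.75
eef_pos: [474.6, -220.0, 45.4]
tcp_rot: [3.142, -0.0, 1.57]
ft_force: [0.1, 0.5, -0.5]
opening: 0.897
grip_force: 0.0
```

arm_command:
  rows:
    - [[0,0,-0.08],0]
    - [[0,0,-0.16],0]
    - [[0,0,-0.18],0]
    - [[0,0,-0.18],0]
    - [[0,0,0],0]

```text
t: 22.25
eef_pos: [476.3, -221.0, 200.7]
tcp_rot: [3.134, 0.005, 1.57]
ft_force: [0.1, -0.2, 0.2]
opening: 0.902
grip_force: 0.0
```

arm_command:
  rows:
    - [[0.16,0,0],0]
    - [[0.16,0,0],0]
    - [[0.16,0,0],0]
    - [[0.16,0,0],0]
    - [[0.16,0,0],0]

```text
t: 22.75
eef_pos: [474.3, -18.5, 194.9]
tcp_rot: [-3.141, -0.0, 1.569]
ft_force: [0.5, -0.7, 0.8]
opening: 0.9
grip_force: 0.0
```

Run:
```python
from cell import state, viewer, models
import cv2,numpy as np
from h import cloud
p,d=viewer.read_camera("top");P=cloud("top",d).reshape(-1,3)
cv2.imwrite("pics/top2.png",p[:,:,::-1])
for n,x,y in[("A",475,-301),("C",475,-220),("B",477,70)]:
    Q=P[(abs(P[:,0]-x)<35)&(abs(P[:,1]-y)<35)&(P[:,2]>75)&(P[:,2]<105)];print(n,len(Q),((np.percentile(Q,2,axis=0)+np.percentile(Q,98,axis=0))/2).round(), np.median(Q[:,2]))
```

```text
A 323 [ 473. -300.   85.] 88.75922099706395
C 316 [ 473. -219.   85.] 88.52851909429296Traceback (most recent call last):
  File "<stdin>", line 7, in <module>
    return _quantile_unchecked(
        a, q, axis, out, overwrite_input, method, keepdims, weights)
    return _ureduce(a,
                    func=_quantile_ureduce_func,
    ...<5 lines>...
                    overwrite_input=overwrite_input,
                    method=method)
    r = func(a, **kwargs)
    result = _quantile(arr,
                       quantiles=q,
    ...<2 lines>...
                       out=out,
                       weights=wgt)
    slices_having_nans = np.isnan(arr[-1, ...])
                                  ~~~^^^^^^^^^
IndexError: index -1 is out of bounds for axis 0 with size 0
```

View pics/top2.png

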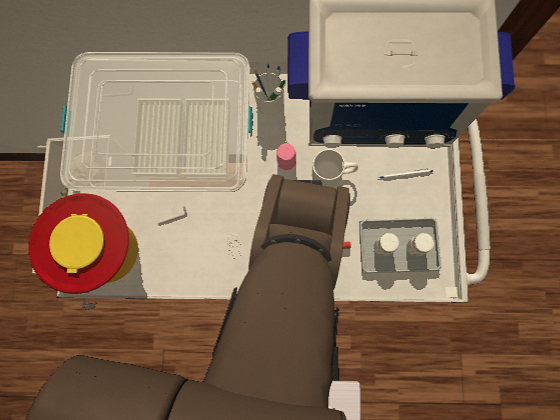

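Both empty bottles stand in the tray at (389,243) and (424,243), and the key, cup, mug and pen are unmoved. The arm hides B, so I check it with the scene camera's depth.

Run:
```python
from cell import viewer
import numpy as np
from h import cloud
for n,d in(("before",np.load("scene.npy")),("now",viewer.read_camera("scene")[1])):
    P=cloud("scene",d).reshape(-1,3)
    Q=P[(abs(P[:,0]-477)<35)&(abs(P[:,1]-70)<35)&(P[:,2]>15)&(P[:,2]<105)];print(n,len(Q),np.percentile(Q,[2,98],axis=0).round().tolist() if len(Q) else "")
    T=P[(abs(P[:,0]-478)<45)&(P[:,1]<0)&(P[:,1]>-150)&(P[:,2]>8)&(P[:,2]<50)];print(" tube",len(T),T.mean(0).round())
```

```text
before 698 [[456.0, 40.0, 18.0], [500.0, 79.0, 85.0]]
 tube 460 [471. -95.  19.]
now 692 [[455.0, 40.0, 17.0], [497.0, 80.0, 86.0]]
 tube 458 [471. -95.  19.]
```

```bash
python3 -c "
from cell import env
print(env.job_done())"
```

```text
the job is handed in; nothing more can be done
None
```

The job is handed in (the judge returned no verdict): the two empty bottles, A at the left and C at the back, stand upright in the tray, the full one, B, is back where it stood, and the cup, tube, mug, pen and key look unmoved.

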